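# Hook the fallen brass ring out from under the roller guard

### The job

The brass ring has dropped under the fixed blue wire guard. Take the hooked rod by its wooden handle, reach in through the guard's open side and with the hook draw the brass ring out until all of it lies at least 2 cm clear of the guard on the open table, never touching it with the gripper and leaving the black ring where it lies. Then lift the hook out of the ring, lay the rod flat on the open table in front of the guard's open side and let go.

Things in the scene. Friction and masses are not known exactly. Their poses are not given: they have to be found in the camera images.
- rod_grip (a point): Loose hooked rod, 110 g: centre of its wooden handle, 18 mm above the handle's underside. Handle 110 long, 24 wide (grasp across this), 36 tall, flat on the table. x: along the rod to the hook, y across, z up. A steel shaft 8 thick runs along x, 8 mm above this point; 215 mm from this point it turns straight down as a hook 8 thick. Weight centred some 40 mm hookwards.
- hook_tip (a point): Bottom of the rod's down-turned hook, 215 mm along x and 18 mm below rod_grip: level with the handle's underside, so with the handle flat on the table the tip touches the table too. Same axes as rod_grip.
- brass_ring_center (a point): Loose brass-coloured (golden) flat ring, about 80 g, outer diameter 60 mm, hole 44 mm, 8 mm thick, lying flat under the guard, centre 55 to 95 mm inside the mouth. This point is its centre, 4 mm above its underside; z up, x and y mean nothing.
- black_ring_center (a point): Black rubber ring of the same size, also lying under the guard about 110 mm to one side or the other of the brass ring; to be left alone. This point is its centre, 4 mm above its underside.
- guard: Blue wire guard, bolted down. Origin: on the table, middle of its open side (mouth). +y points into the guard, -y out over the open table (free for 250 mm but for the rod), x along the mouth, z up. Mouth 250 wide, 80 mm free height under roof bars 25 apart; 160 deep to a closed back; barred sides. Behind it a roller (y 160 to 275), 130 tall, with ends and motor at x -180 to 220.
Things that resemble listed ones, but are neither listed nor needed, are in the scene too. Leave any red or turquoise look-alike of the part that bears brass_ring_center alone.

How it is judged:
By the outcome, as a careful person would: the job done as asked, in the order asked, and still so for the second after the job is handed in, with the robot touching nothing.
It also fails if it takes over 48 s, if anything falls off the work surface, if the arm or the gripper's body presses on something with over 40 N, if the wrist force passes 120 N, or if a joint passes its speed limit or range.

### The arm

A 7-joint arm with a two-finger parallel gripper is mounted at the origin on the work surface. World frame = base frame: x ahead of the robot, y to its left, z up, the work surface at z = 0. Lengths are in m, angles in rad, forces in N, time in s.
With the tool pointing down it reaches from about 0.425 to 0.925 m from the base axis. Payload 6.8 kg.
Tool frame: the origin (TCP) lies between the finger pads; the fingertips stand 11 mm ahead of it and the grasp point (between the pads) lies 8 mm behind it; z points along the fingers, y is the line along which they close (so a half turn about z gives the same grasp; the last joint's range is limited). The gripper opens to 85 mm and grips with 20 to 120 N. Pads are 22 mm wide; open, the fingers measure 114 mm over their backs; the gripper's body (76 mm by 85 mm) begins 54 mm behind the grasp point. The pads swing forward as they close: fully open they stand 13 mm farther back than shut.
Start: joints at [-1.294, 0.477, 0.022, 1.555, -0.011, 1.109, -0.083], TCP at [0.253, 0.626, 0.242] pointing down, gripper open.
Joint ranges: [-2.96, 2.96], [-0.34, 2.1], [-1.41, 1.46], [0.24, 2.44], [-1.37, 4.51], [0.17, 1.92], [-2.96, 2.96]. Speed limits (rad/s): [2.39, 2.39, 3.14, 3.14, 3.14, 3.14, 3.14].

### API

Orientations are given as a rotation vector (axis times angle).
In Python, from bench import r gives the robot as it stands.
- The arm moves only by the tool send_rows, never from a script. Its argument "deltas" is a list of rows, each an object of numbers: "dx", "dy", "dz": the shift along the world's x, y, z in mm; "rx", "ry", "rz": the turn, a rotation vector about the world's x, y, z in degrees. A call has 1 to 5 rows; each row is the pose to reach, as a shift and turn from the pose commanded when the call began; what a row does not reach only later rows make up. A row lasts 1/12 s, in which the tool goes at most 41.7 mm and 7.16 degrees, less where a joint would pass 70% of its speed; a pose out of reach is approached as far as the arm can. A call with a gripper value outside its range is refused whole. "jaw" is the finger opening in mm, from 0 to 85.4, set as the call begins (left out, the last holds). The fingers move at their own pace and stop on an object; "newtons" is the grip in N (left out, the last holds). Time passes only in rows, so rows that repeat a pose let the fingers close. It gives the time, the measured TCP pose, the force, the opening and the grip force at its end, in the units of the state.
- r.get_obs(): the state, without advancing time (a new reading comes with each control period).
- r.grab_frame(name): name is "side" or "top" or "wrist"; returns a dict with "frame" (420x560x3 uint8, blue, green, red), "z_map" (420x560 float32, m along the optical axis (not along the pixel's ray), 0 where there is no reading), "vertical_fov" (degrees; the focal length in pixels is half the picture's height over the tangent of half this angle, whatever the lens; pixels are square), "cx", "cy" (the principal point, pixels), "xyz" and "orientation" of the camera in the world. Camera axes: x right, y down, z forward; pixel columns grow to the right and rows downward; lengths in m; the calibration is good to about 2 mm. A picture is of the moment at which its call begins.
- r.hand_in(): hands the job in; it is judged then, once.
The state is a dict: "clock": time; "joints": joint angles; "qvel": joint speeds; "tau": joint torques, N m; "tcp_pos": TCP position; "orientation": TCP orientation; "contact_force": force on the tool from outside, world axes, zero at the start; "moment": the same for the moment, N m; "grip_width": finger opening in m; "gripper_force": force on a finger pad.
Only numpy, scipy, OpenCV 4.12 (cv2) and the standard library are available. Lean on these libraries where they do the work, as an engineer would, in place of code of your own. Each camera call takes 0.05 s, during which the arm holds its last target. There are 200 camera calls.

## Working session

There is one attempt and no reset: what is moved stays moved. The work goes in short steps, Python scripts to look and compute and a tool call to move; the robot and the scene stay as the last step left them, time stands still between calls to the robot, and variables do not carry over. Pictures are saved under pics/ and viewed, at most 10 in all, crops included, and the job is handed in when it is done.

Besides the shell and the picture viewer there is one more tool, called after "Call:" as name([rows], argument=value, ...), one row to a line, values as JSON. send_rows: Moves the arm, as the interface text tells. Its arguments: {"type":"object","properties":{"deltas":{"type":"array","items":{"type":"object","properties":{"dx":{"type":"number"},"dy":{"type":"number"},"dz":{"type":"number"},"rx":{"type":"number"},"ry":{"type":"number"},"rz":{"type":"number"}}}},"jaw":{"type":"number"},"newtons":{"type":"number"}},"required":["deltas"]}

```bash
ls; mkdir -p pics
cat > h.py <<'E'
import numpy as np, cv2
from scipy.spatial.transform import Rotation as R
from bench import r
def pose(f):
    o=np.array(f["orientation"]); 
    return (R.from_rotvec(o).as_matrix() if o.size==3 else o), np.array(f["xyz"])
def foc(f): return f["frame"].shape[0]/2/np.tan(np.radians(f["vertical_fov"])/2)
def px(f,u,v,z=None):
    """pixel to world, from depth or on plane z"""
    M,t=pose(f); d=M@np.array([(u-f["cx"])/foc(f),(v-f["cy"])/foc(f),1])
    s=f["z_map"][int(round(v)),int(round(u))] if z is None else (z-t[2])/d[2]
    return t+s*d
def cloud(f):
    v,u=np.mgrid[:420,:560]; M,t=pose(f); z=f["z_map"]
    return np.stack([(u-f["cx"])/foc(f)*z,(v-f["cy"])/foc(f)*z,z],-1)@M.T+t
E
python3 - <<'E'
from h import *
import pickle
for n in ("top","side"):
    f=r.grab_frame(n); pickle.dump(f,open(n+".pkl","wb")); cv2.imwrite(f"pics/{n}1.png",f["frame"]); print(n,f["xyz"],f["orientation"],f["vertical_fov"],f["cx"],f["cy"])
o=r.get_obs(); print(o)
E
```

```text
pics
top [ 0.42768043 -0.06128524  0.70389599] [-2.175445    2.12404768 -0.09353025] 57.4712209295951 276.45349627485325 211.96133162676347
side [ 0.04124561 -0.73110589  0.5020433 ] [-2.00479156  0.58116364 -0.36823339] 45.495086081057615 277.8436591305299 214.18074939746637
{'clock': 0.1, 'joints': array([-1.29411163,  0.47773781,  0.0223576 ,  1.5563854 , -0.01149417,
        1.10927934, -0.08307823]), 'qvel': array([ 1.79937179e-04, -1.19398737e-03, -2.37668828e-04, -2.85800740e-03,
       -3.89554839e-04,  8.57004744e-05,  1.11446832e-03]), 'tau': array([ 3.52066607e-03, -5.97758174e+01,  1.61317728e+00, -2.81951970e+01,
        1.28019287e-02,  5.03222531e-03,  2.53476893e-07]), 'tcp_pos': array([0.25318983, 0.62514567, 0.24139568]), 'orientation': array([-6.00613004e-01, -3.08345303e+00,  2.62460988e-03]), 'contact_force': array([-0.15515862, -0.32092955, -0.85255329]), 'moment': array([-0.02491951,  0.06638348, -0.04044462]), 'gripper_force': 0.0, 'grip_width': 0.08564770160164618}
```

View pics/top1.png

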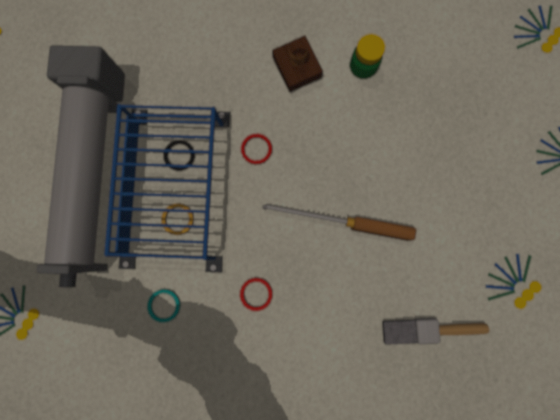

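View pics/side1.png

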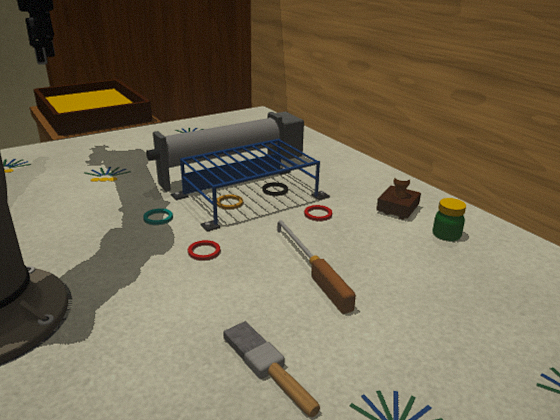

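The top view shows the guard at (165,182) with its mouth to the right. Ring candidates are brass (178,219), black (179,155), red (257,149) and (256,293), and turquoise (164,305). I choose the golden one under the guard. Rod candidates are the hooked rod (handle 382,228, hook 266,207) and the brush (435,330). I choose the hooked rod.

Run:
```python
from h import *
import pickle
f=pickle.load(open("top.pkl","rb"))
c=f["frame"][90:280,90:430]; cv2.imwrite("pics/crop1.png",cv2.resize(c,None,fx=2.35,fy=2.35,interpolation=cv2.INTER_CUBIC))
P=cloud(f)
for n,u,v,z in [("brass",178,219,.008),("black",179,155,.008),("red1",257,149,.008),("red2",256,293,.008),("hooktop",266,207,.03),("h0",350,222,.036),("h1",414,234,.036),("mouthL",210,258,.08),("mouthR",215,108,.08),("footA",213,264,0),("footB",223,119,0),("backL",108,255,.08),("backR",119,105,.08)]: print(n,px(f,u,v,z).round(3),P[v,u].round(3))
# handle segmentation by height
H=P[...,2]; m=(H>.028)&(H<.045)
v,u=np.mgrid[:420,:560]; m&=(u>340)&(u<425)&(v>200)&(v<250)
q=P[m][:,:2]; rc=cv2.minAreaRect(q.astype(np.float32)*1000); print("handle",rc, H[m].mean(), m.sum())
m=(H>.07)&(H<.095)&(u>90)&(u<235)&(v>90)&(v<275); print("guard", cv2.minAreaRect(P[m][:,:2].astype(np.float32)*1000),m.sum(), np.median(H[m]))
hsv=cv2.cvtColor(f["frame"],cv2.COLOR_BGR2HSV)
m=(hsv[...,0]>8)&(hsv[...,0]<28)&(hsv[...,1]>120)&(u>150)&(u<210)&(v>195)&(v<245)&(H<.03)
print(m.sum()); 
(cx,cy),rad=cv2.minEnclosingCircle(np.argwhere(m)[:,::-1].astype(np.float32).copy()); print(cx,cy,rad,px(f,cx,cy,.008))
```

```text
brass [0.49  0.139 0.008] [0.491 0.141 0.003]
black [0.61  0.144 0.008] [0.612 0.146 0.002]
red1 [ 0.625 -0.002  0.008] [ 0.627 -0.001 -0.001]
red2 [ 0.36  -0.009  0.008] [ 0.36  -0.008  0.   ]
hooktop [ 0.513 -0.023  0.03 ] [ 0.513 -0.023  0.03 ]
h0 [ 0.489 -0.171  0.036] [ 0.489 -0.171  0.033]
h1 [ 0.471 -0.281  0.036] [ 0.471 -0.28   0.038]
mouthL [0.421 0.063 0.08 ] [0.421 0.067 0.057]
mouthR [0.674 0.066 0.08 ] [0.672 0.064 0.086]
footA [0.41  0.073 0.   ] [0.41  0.071 0.007]
footB [0.684 0.066 0.   ] [0.683 0.065 0.005]
backL [0.422 0.231 0.08 ] [0.422 0.228 0.086]
backR [0.677 0.231 0.08 ] [0.674 0.227 0.089]
handle ((483.12542724609375, -220.12741088867188), (130.85198974609375, 24.395843505859375), 80.6043472290039) 0.03517901502556522 960
guard ((558.60986328125, 161.57785034179688), (297.93243408203125, 198.81149291992188), 0.9871233105659485) 5658 0.08736530072807808
208
177.07843017578125 218.94117736816406 15.718509674072266 [0.49013241 0.14093107 0.008     ]
```

View pics/crop1.png

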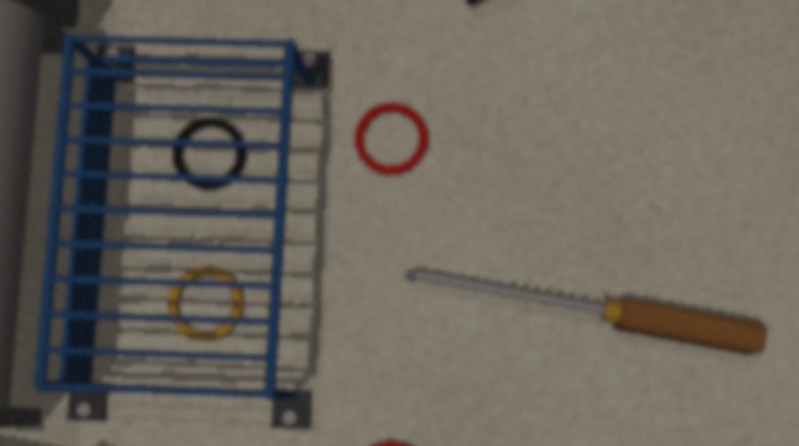

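The crop confirms golden brass ring at crop (205,303) under the guard, the black ring at (210,153), and the hooked rod's handle at (690,325) with its tip at (410,273). In the world frame, brass is at about (0.490, 0.140), the mouth at y≈0.066, and the rod grip at about (0.481, -0.231) with yaw about 9.3° from +y.

Call:
send_rows([
  {"dx": 20, "dy": -35, "rz": -4},
  {"dx": 40, "dy": -70, "rz": -8},
  {"dx": 60, "dy": -105, "rz": -12},
  {"dx": 80, "dy": -140, "rz": -16},
  {"dx": 100, "dy": -175, "rz": -20},
], jaw=85, newtons=60)

```text
$.deltas[0]: bad value
```

Call:
send_rows([
  {"dx": 20, "dy": -35, "rz": -4},
  {"dx": 40, "dy": -70, "rz": -8},
  {"dx": 60, "dy": -105, "rz": -12},
  {"dx": 80, "dy": -140, "rz": -16},
  {"dx": 100, "dy": -175, "rz": -20},
])

```text
$.deltas[0]: bad value
```

Call:
send_rows([
  {"dx": 6, "dy": -40, "rz": -4},
  {"dx": 12, "dy": -80, "rz": -8},
  {"dx": 18, "dy": -120, "rz": -12},
  {"dx": 24, "dy": -160, "rz": -16},
  {"dx": 31, "dy": -200, "rz": -20},
])

```text
$.deltas[0]: bad value
```

Call:
send_rows([
  {"dx": 0, "dy": -40, "rz": -4},
  {"dx": 0, "dy": -80, "rz": -8},
  {"dx": 0, "dy": -120, "rz": -12},
  {"dx": 0, "dy": -160, "rz": -16},
  {"dx": 0, "dy": -200, "rz": -17.3},
])

```text
$.deltas[0]: bad value
```

Call:
send_rows([
  {"dy": -40, "dz": -20},
  {"dy": -86, "dz": -40},
  {"dy": -86, "dz": -80},
  {"dy": -86, "dz": -100},
  {"dy": -86, "dz": -100},
])

```text
$.deltas[0]: bad value
```

Run:
```python
from h import *
import pickle
f=r.grab_frame("wrist"); pickle.dump(f,open("wrist.pkl","wb")); cv2.imwrite("pics/wrist1.png",f["frame"])
o=r.get_obs(); M=R.from_rotvec(o["orientation"]).as_matrix(); print(o["clock"],o["tcp_pos"],M.round(3),o["joints"].round(2))
P=cloud(f); H=P[...,2]; m=(H>.03)&(H<.042)&(P[...,1]<-.15)&(P[...,1]>-.32)&(abs(P[...,0]-.48)<.06)
q=P[m][:,:2]; print(m.sum(),cv2.minAreaRect(q.astype(np.float32)*1000))
```

```text
0.15 [0.25323621 0.62526455 0.24155133] [[-0.927  0.375 -0.   ]
 [ 0.375  0.927 -0.001]
 [-0.    -0.001 -1.   ]] [-1.29  0.48  0.02  1.56 -0.01  1.11 -0.08]
0 ((0.0, 0.0), (0.0, 0.0), 0.0)
```

View pics/wrist1.png

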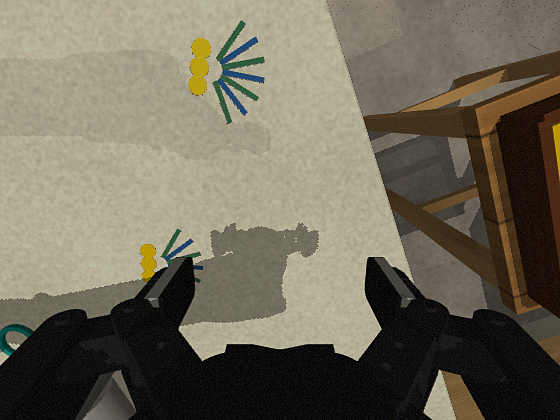

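The picture shows the arm still at its start. The rows were refused, probably because they need all six keys.

Call:
send_rows([
  {"dx": 20, "dy": -35, "dz": 0, "rx": 0, "ry": 0, "rz": -4},
  {"dx": 40, "dy": -70, "dz": 0, "rx": 0, "ry": 0, "rz": -8},
  {"dx": 60, "dy": -105, "dz": 0, "rx": 0, "ry": 0, "rz": -12},
  {"dx": 80, "dy": -140, "dz": 0, "rx": 0, "ry": 0, "rz": -16},
  {"dx": 100, "dy": -175, "dz": 0, "rx": 0, "ry": 0, "rz": -20},
], jaw=85, newtons=60)

```text
clock: 0.57
tcp_pos: [0.3539, 0.4487, 0.2421]
orientation: [-1.132, -2.931, 0.001]
contact_force: [0.9, 1.3, 0.0]
grip_width: 0.0848
gripper_force: 0.0
```

Call:
send_rows([
  {"dx": 20, "dy": -35, "dz": 0, "rx": 0, "ry": 0, "rz": -4},
  {"dx": 40, "dy": -70, "dz": 0, "rx": 0, "ry": 0, "rz": -8},
  {"dx": 60, "dy": -105, "dz": 0, "rx": 0, "ry": 0, "rz": -12},
  {"dx": 80, "dy": -140, "dz": 0, "rx": 0, "ry": 0, "rz": -16},
  {"dx": 100, "dy": -175, "dz": 0, "rx": 0, "ry": 0, "rz": -20},
])

```text
clock: 0.98
tcp_pos: [0.4538, 0.2737, 0.2423]
orientation: [-1.623, -2.689, -0.0]
contact_force: [0.7, 0.5, 0.4]
grip_width: 0.0848
gripper_force: 0.0
```

Call:
send_rows([
  {"dx": 6, "dy": -40, "dz": 0, "rx": 0, "ry": 0, "rz": -4},
  {"dx": 12, "dy": -80, "dz": 0, "rx": 0, "ry": 0, "rz": -8},
  {"dx": 18, "dy": -120, "dz": 0, "rx": 0, "ry": 0, "rz": -12},
  {"dx": 24, "dy": -160, "dz": 0, "rx": 0, "ry": 0, "rz": -16},
  {"dx": 31, "dy": -200, "dz": 0, "rx": 0, "ry": 0, "rz": -20},
])

```text
clock: 1.4
tcp_pos: [0.484, 0.0737, 0.2423]
orientation: [-2.066, -2.366, -0.0]
contact_force: [0.7, -0.3, 0.3]
grip_width: 0.0849
gripper_force: 0.0
```

Call:
send_rows([
  {"dx": 0, "dy": -40, "dz": 0, "rx": 0, "ry": 0, "rz": -4},
  {"dx": 0, "dy": -80, "dz": 0, "rx": 0, "ry": 0, "rz": -8},
  {"dx": 0, "dy": -120, "dz": 0, "rx": 0, "ry": 0, "rz": -12},
  {"dx": 0, "dy": -160, "dz": 0, "rx": 0, "ry": 0, "rz": -16},
  {"dx": 0, "dy": -200, "dz": 0, "rx": 0, "ry": 0, "rz": -17.3},
])

```text
clock: 1.82
tcp_pos: [0.4839, -0.1261, 0.2424]
orientation: [-2.398, -2.029, -0.001]
contact_force: [1.6, -0.1, -1.1]
grip_width: 0.085
gripper_force: 0.0
```

Call:
send_rows([
  {"dx": 0, "dy": -40, "dz": -10, "rx": 0, "ry": 0, "rz": 0},
  {"dx": 0, "dy": -75, "dz": -30, "rx": 0, "ry": 0, "rz": 0},
  {"dx": 0, "dy": -86, "dz": -65, "rx": 0, "ry": 0, "rz": 0},
  {"dx": 0, "dy": -86, "dz": -100, "rx": 0, "ry": 0, "rz": 0},
  {"dx": 0, "dy": -86, "dz": -100, "rx": 0, "ry": 0, "rz": 0},
])

```text
clock: 2.23
tcp_pos: [0.4802, -0.2098, 0.1369]
orientation: [-2.391, -2.025, 0.01]
contact_force: [-1.1, -0.0, 0.2]
grip_width: 0.0849
gripper_force: 0.0
```

Run:
```python
from h import *
import pickle
f=r.grab_frame("wrist"); pickle.dump(f,open("wrist.pkl","wb")); cv2.imwrite("pics/wrist2.png",f["frame"])
o=r.get_obs(); M=R.from_rotvec(o["orientation"]).as_matrix(); print(o["clock"],o["tcp_pos"],M.round(3),o["joints"].round(2))
P=cloud(f); H=P[...,2]; m=(H>.03)&(H<.042)&(P[...,1]<-.15)&(P[...,1]>-.32)&(abs(P[...,0]-.48)<.06)
q=P[m][:,:2]; print(m.sum(),cv2.minAreaRect(q.astype(np.float32)*1000))
```

```text
2.2833 [ 0.4817523  -0.20974954  0.13977091] [[ 0.163  0.987 -0.007]
 [ 0.987 -0.163  0.001]
 [ 0.    -0.007 -1.   ]] [-0.18  0.42  0.6   2.03 -0.32  0.79  0.44]
3612 ((481.9516906738281, -217.20089721679688), (136.1505584716797, 24.003448486328125), 80.74020385742188)
```

View pics/wrist2.png

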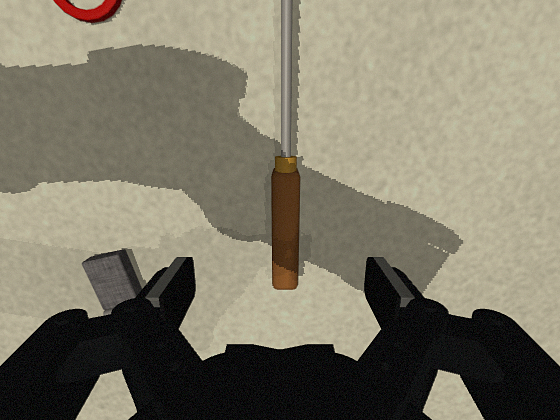

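The wrist view shows the handle (285,172–290) centred between the fingers, aligned with yaw 9.26°. Next I descend and grip.

Call:
send_rows([
  {"dx": 0, "dy": 0, "dz": -35, "rx": 0, "ry": 0, "rz": 0},
  {"dx": 0, "dy": 0, "dz": -70, "rx": 0, "ry": 0, "rz": 0},
  {"dx": 0, "dy": 0, "dz": -100, "rx": 0, "ry": 0, "rz": 0},
  {"dx": 0, "dy": 0, "dz": -118, "rx": 0, "ry": 0, "rz": 0},
  {"dx": 0, "dy": 0, "dz": -127, "rx": 0, "ry": 0, "rz": 0},
])

```text
clock: 2.7
tcp_pos: [0.485, -0.2091, 0.015]
orientation: [-2.392, -2.035, -0.001]
contact_force: [0.6, -0.2, -0.3]
grip_width: 0.085
gripper_force: 0.0
```

Call:
send_rows([
  {"dx": 0, "dy": 0, "dz": 0, "rx": 0, "ry": 0, "rz": 0},
  {"dx": 0, "dy": 0, "dz": 0, "rx": 0, "ry": 0, "rz": 0},
  {"dx": 0, "dy": 0, "dz": 0, "rx": 0, "ry": 0, "rz": 0},
  {"dx": 0, "dy": 0, "dz": 0, "rx": 0, "ry": 0, "rz": 0},
  {"dx": 0, "dy": 0, "dz": 0, "rx": 0, "ry": 0, "rz": 0},
], jaw=10, newtons=70)

```text
clock: 3.12
tcp_pos: [0.4853, -0.2105, 0.0166]
orientation: [2.394, 2.032, 0.002]
contact_force: [1.3, -1.4, -0.4]
grip_width: 0.0252
gripper_force: 0.1
```

Call:
send_rows([
  {"dx": 0, "dy": 0, "dz": 0, "rx": 0, "ry": 0, "rz": 0},
  {"dx": 0, "dy": 0, "dz": 0, "rx": 0, "ry": 0, "rz": 0},
  {"dx": 0, "dy": 0, "dz": 0, "rx": 0, "ry": 0, "rz": 0},
  {"dx": 0, "dy": 0, "dz": 0, "rx": 0, "ry": 0, "rz": 0},
  {"dx": 0, "dy": 0, "dz": 0, "rx": 0, "ry": 0, "rz": 0},
])

```text
clock: 3.53
tcp_pos: [0.4854, -0.2105, 0.0167]
orientation: [2.394, 2.032, 0.003]
contact_force: [-0.6, 2.4, 9.3]
grip_width: 0.0228
gripper_force: 69.5
```

Call:
send_rows([
  {"dx": 0, "dy": 0, "dz": 8, "rx": 0, "ry": 0, "rz": 0},
  {"dx": 0, "dy": 0, "dz": 20, "rx": 0, "ry": 0, "rz": 0},
  {"dx": -10, "dy": 0, "dz": 22, "rx": 0, "ry": 0, "rz": 0},
  {"dx": -25, "dy": 0, "dz": 22, "rx": 0, "ry": 0, "rz": 0},
  {"dx": -25, "dy": 0, "dz": 22, "rx": 0, "ry": 0, "rz": 0},
])

```text
clock: 3.95
tcp_pos: [0.4558, -0.2104, 0.0377]
orientation: [-2.395, -2.029, 0.002]
contact_force: [-1.9, 0.6, -1.5]
grip_width: 0.0233
gripper_force: 68.6
```

Run:
```python
from h import *
import pickle
o=r.get_obs(); print(o["clock"],o["tcp_pos"],o["grip_width"])
f=r.grab_frame("side"); g=r.grab_frame("top"); pickle.dump((f,g),open("l.pkl","wb"))
a=cv2.resize(f["frame"][140:320,170:370],None,fx=2,fy=2,interpolation=cv2.INTER_CUBIC)
b=cv2.resize(g["frame"][130:310,150:350],None,fx=2,fy=2,interpolation=cv2.INTER_CUBIC)
cv2.imwrite("pics/lift.png",np.hstack([a,b]))
P=cloud(g); m=(P[...,2]>.03)&(P[...,2]<.065)&(P[...,1]>-.1)&(P[...,1]<.02)&(abs(P[...,0]-.49)<.04)
q=P[m]; print(m.sum(), q[q[:,1].argsort()[-6:]].round(4)); print(cv2.minAreaRect(q[:,:2].astype(np.float32)*1000))
```

```text
3.95 [ 0.4557798  -0.21042848  0.03771085] 0.023328496387351058
228 [[ 0.4883 -0.0178  0.0453]
 [ 0.4867 -0.0178  0.0436]
 [ 0.4901 -0.0178  0.0451]
 [ 0.492  -0.0176  0.0435]
 [ 0.4903 -0.0159  0.0425]
 [ 0.4887 -0.0158  0.041 ]]
((483.52557373046875, -57.762691497802734), (84.90494537353516, 7.9085564613342285), 80.57524871826172)
```

View pics/lift.png

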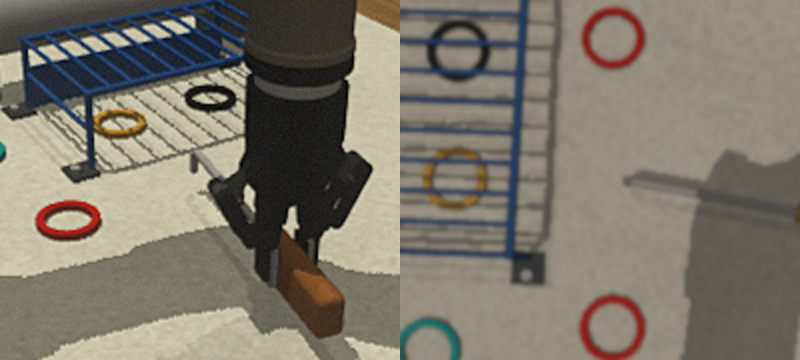

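The hook is lifted clear (left crop 195,158; right crop 630,180). Its axis is at about (0.489, -0.020) with a slight droop. I raise it a little and advance 160 mm in +y.

Call:
send_rows([
  {"dx": 0, "dy": 0, "dz": 8, "rx": 0, "ry": 0, "rz": 0},
  {"dx": 0, "dy": 25, "dz": 8, "rx": 0, "ry": 0, "rz": 0},
  {"dx": 0, "dy": 50, "dz": 8, "rx": 0, "ry": 0, "rz": 0},
  {"dx": 0, "dy": 75, "dz": 8, "rx": 0, "ry": 0, "rz": 0},
  {"dx": 0, "dy": 95, "dz": 8, "rx": 0, "ry": 0, "rz": 0},
])

```text
clock: 4.47
tcp_pos: [0.4602, -0.1134, 0.0458]
orientation: [2.394, 2.034, 0.002]
contact_force: [0.2, 1.0, -0.8]
grip_width: 0.0228
gripper_force: 68.6
```

Call:
send_rows([
  {"dx": 0, "dy": 20, "dz": 0, "rx": 0, "ry": 0, "rz": 0},
  {"dx": 1, "dy": 40, "dz": 0, "rx": 0, "ry": 0, "rz": 0},
  {"dx": 1, "dy": 55, "dz": 0, "rx": 0, "ry": 0, "rz": 0},
  {"dx": 1, "dy": 65, "dz": 0, "rx": 0, "ry": 0, "rz": 0},
  {"dx": 1, "dy": 65, "dz": 0, "rx": 0, "ry": 0, "rz": 0},
])

```text
clock: 4.88
tcp_pos: [0.4612, -0.048, 0.0455]
orientation: [-2.391, -2.037, -0.001]
contact_force: [1.4, 0.2, -1.2]
grip_width: 0.0232
gripper_force: 68.6
```

```bash
cat > look.py <<'E'
from h import *
import sys
o=r.get_obs(); print(o["clock"],o["tcp_pos"],o["orientation"],o["contact_force"])
f=r.grab_frame("side"); g=r.grab_frame("top")
a=cv2.resize(f["frame"][150:270,170:303],None,fx=3,fy=3,interpolation=cv2.INTER_CUBIC)
b=cv2.resize(g["frame"][160:280,130:263],None,fx=3,fy=3,interpolation=cv2.INTER_CUBIC)
cv2.imwrite(f"pics/{sys.argv[1]}.png",np.hstack([a,b]))
P=cloud(g)
m=(P[...,2]>.02)&(P[...,2]<.07)&(P[...,1]>-.03)&(P[...,1]<.17)&(abs(P[...,0]-.48)<.035)
q=P[m]; q=q[q[:,1].argsort()]; print(m.sum(),q[::max(1,len(q)//10)].round(4),q[-3:].round(4))
E
python3 look.py in1
```

```text
4.8833 [ 0.46115156 -0.04797194  0.04553322] [-2.39086898e+00 -2.03733249e+00 -1.42406727e-03] [ 1.36422747  0.16651433 -1.24623016]
130 [[0.488  0.094  0.0581]
 [0.4877 0.1004 0.0598]
 [0.4878 0.1045 0.0571]
 [0.4877 0.1095 0.0578]
 [0.4889 0.1138 0.0614]
 [0.4906 0.1192 0.0605]
 [0.4875 0.1236 0.0564]
 [0.4907 0.1287 0.0574]
 [0.4922 0.1337 0.0583]
 [0.4906 0.1394 0.0562]] [[0.4894 0.1429 0.0501]
 [0.4911 0.1448 0.0499]
 [0.4928 0.1449 0.05  ]]
```

View pics/in1.png

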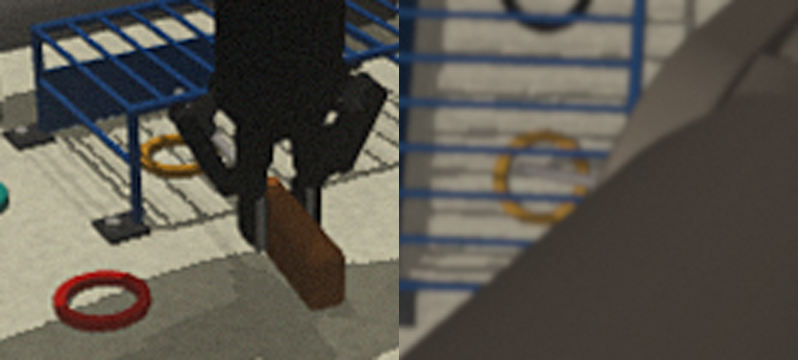

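The hook end (right crop 515,172) lies over the hole of the brass ring (centre 543,177) after allowing for parallax. Measured, the hook is at (0.491, 0.141) against the ring at (0.490, 0.140), with no droop (29 mm lift). I lower it by 28 mm.

Call:
send_rows([
  {"dx": 0, "dy": 0, "dz": -7, "rx": 0, "ry": 0, "rz": 0},
  {"dx": 0, "dy": 0, "dz": -14, "rx": 0, "ry": 0, "rz": 0},
  {"dx": 0, "dy": 0, "dz": -21, "rx": 0, "ry": 0, "rz": 0},
  {"dx": 0, "dy": 0, "dz": -28, "rx": 0, "ry": 0, "rz": 0},
  {"dx": 0, "dy": 0, "dz": -28, "rx": 0, "ry": 0, "rz": 0},
])

```text
clock: 5.4
tcp_pos: [0.4601, -0.0511, 0.0165]
orientation: [-2.396, -2.031, 0.001]
contact_force: [-0.4, -0.1, -0.9]
grip_width: 0.0227
gripper_force: 69.8
```

Call:
send_rows([
  {"dx": 0, "dy": -8, "dz": 0, "rx": 0, "ry": 0, "rz": 0},
  {"dx": 0, "dy": -16, "dz": 0, "rx": 0, "ry": 0, "rz": 0},
  {"dx": 0, "dy": -24, "dz": 0, "rx": 0, "ry": 0, "rz": 0},
  {"dx": 0, "dy": -32, "dz": 0, "rx": 0, "ry": 0, "rz": 0},
  {"dx": 0, "dy": -40, "dz": 0, "rx": 0, "ry": 0, "rz": 0},
])

```text
clock: 5.82
tcp_pos: [0.4602, -0.0916, 0.0172]
orientation: [2.396, 2.032, -0.0]
contact_force: [-0.5, 1.6, -1.0]
grip_width: 0.0227
gripper_force: 69.8
```

```bash
python3 look.py in2
python3 - <<'E'
from h import *
f=r.grab_frame("top"); P=cloud(f); hsv=cv2.cvtColor(f["frame"],cv2.COLOR_BGR2HSV)
m=(hsv[...,0]>8)&(hsv[...,0]<28)&(hsv[...,1]>120)&(P[...,2]<.03)&(abs(P[...,0]-.49)<.06)&(P[...,1]>-.06)
p=np.argwhere(m)[:,::-1].astype(np.float32).copy(); (a,b),c=cv2.minEnclosingCircle(p); print(len(p),c,px(f,a,b,.008))
E
```

```text
5.8167 [ 0.46017367 -0.09160659  0.01720521] [ 2.39578903e+00  2.03213117e+00 -3.99074289e-04] [-0.53243617  1.56135985 -1.02723153]
215 [[0.4804 0.0024 0.0303]
 [0.482  0.0131 0.0293]
 [0.4799 0.0218 0.0303]
 [0.4814 0.0306 0.0315]
 [0.485  0.0382 0.0293]
 [0.4829 0.0468 0.0307]
 [0.4829 0.0543 0.0282]
 [0.4879 0.063  0.0305]
 [0.4897 0.0706 0.0284]
 [0.489  0.0878 0.0315]
 [0.4929 0.0983 0.0258]] [[0.4898 0.0993 0.0206]
 [0.4914 0.1009 0.022 ]
 [0.4932 0.1011 0.0216]]
172 15.700418472290039 [0.49151391 0.11615934 0.008     ]
```

The ring follows the hook: its centre moved to y 0.116, 18 mm ahead of the hook. I keep drawing.

Call:
send_rows([
  {"dx": 0, "dy": -9, "dz": 0, "rx": 0, "ry": 0, "rz": 0},
  {"dx": 0, "dy": -18, "dz": 0, "rx": 0, "ry": 0, "rz": 0},
  {"dx": 0, "dy": -27, "dz": 0, "rx": 0, "ry": 0, "rz": 0},
  {"dx": 0, "dy": -36, "dz": 0, "rx": 0, "ry": 0, "rz": 0},
  {"dx": 0, "dy": -45, "dz": 0, "rx": 0, "ry": 0, "rz": 0},
])

```text
clock: 6.38
tcp_pos: [0.4603, -0.1365, 0.0173]
orientation: [2.395, 2.033, -0.0]
contact_force: [0.4, 0.4, -0.6]
grip_width: 0.0232
gripper_force: 69.8
```

Call:
send_rows([
  {"dx": 0, "dy": -9, "dz": 0, "rx": 0, "ry": 0, "rz": 0},
  {"dx": 0, "dy": -18, "dz": 0, "rx": 0, "ry": 0, "rz": 0},
  {"dx": 0, "dy": -27, "dz": 0, "rx": 0, "ry": 0, "rz": 0},
  {"dx": 0, "dy": -36, "dz": 0, "rx": 0, "ry": 0, "rz": 0},
  {"dx": 0, "dy": -45, "dz": 0, "rx": 0, "ry": 0, "rz": 0},
])

```text
clock: 6.8
tcp_pos: [0.4603, -0.1813, 0.0173]
orientation: [-2.395, -2.033, -0.0]
contact_force: [-0.7, 0.9, -0.6]
grip_width: 0.0231
gripper_force: 69.8
```

Call:
send_rows([
  {"dx": 0, "dy": -9, "dz": 0, "rx": 0, "ry": 0, "rz": 0},
  {"dx": 0, "dy": -18, "dz": 0, "rx": 0, "ry": 0, "rz": 0},
  {"dx": 0, "dy": -27, "dz": 0, "rx": 0, "ry": 0, "rz": 0},
  {"dx": 0, "dy": -35, "dz": 0, "rx": 0, "ry": 0, "rz": 0},
  {"dx": 0, "dy": -40, "dz": 0, "rx": 0, "ry": 0, "rz": 0},
])

```text
clock: 7.22
tcp_pos: [0.4603, -0.2217, 0.0174]
orientation: [2.396, 2.032, -0.0]
contact_force: [0.4, -0.0, -0.7]
grip_width: 0.0231
gripper_force: 69.8
```

```bash
cat > ring.py <<'E'
from h import *
f=r.grab_frame("top"); P=cloud(f); hsv=cv2.cvtColor(f["frame"],cv2.COLOR_BGR2HSV)
m=(hsv[...,0]>8)&(hsv[...,0]<28)&(hsv[...,1]>120)&(P[...,2]<.03)&(abs(P[...,0]-.49)<.06)&(P[...,1]>-.07)
p=np.argwhere(m)[:,::-1].astype(np.float32).copy(); (a,b),c=cv2.minEnclosingCircle(p); print(len(p),c,px(f,a,b,.008)); print(r.get_obs()["tcp_pos"])
cv2.imwrite("pics/t_%d.png"%(r.get_obs()["clock"]*100),f["frame"])
E
python3 ring.py
```

```text
273 15.661530494689941 [ 0.49201168 -0.01152195  0.008     ]
[ 0.46028006 -0.22247766  0.01746838]
```

The ring centre is at (0.492, -0.012), so its far edge is about 45 mm out of the mouth. I lift the hook straight up.

Call:
send_rows([
  {"dx": 0, "dy": 3, "dz": 0, "rx": 0, "ry": 0, "rz": 0},
  {"dx": 0, "dy": 3, "dz": 8, "rx": 0, "ry": 0, "rz": 0},
  {"dx": 0, "dy": 3, "dz": 18, "rx": 0, "ry": 0, "rz": 0},
  {"dx": 0, "dy": 3, "dz": 30, "rx": 0, "ry": 0, "rz": 0},
  {"dx": 0, "dy": 3, "dz": 38, "rx": 0, "ry": 0, "rz": 0},
])

```text
clock: 7.68
tcp_pos: [0.461, -0.2173, 0.0572]
orientation: [2.394, 2.033, 0.002]
contact_force: [0.1, -0.0, 0.8]
grip_width: 0.0231
gripper_force: 69.8
```

Call:
send_rows([
  {"dx": 10, "dy": -4, "dz": 0, "rx": 0, "ry": 0, "rz": 0},
  {"dx": 25, "dy": -10, "dz": 0, "rx": 0, "ry": 0, "rz": 0},
  {"dx": 40, "dy": -15, "dz": 0, "rx": 0, "ry": 0, "rz": 0},
  {"dx": 55, "dy": -18, "dz": 0, "rx": 0, "ry": 0, "rz": 0},
  {"dx": 55, "dy": -18, "dz": 0, "rx": 0, "ry": 0, "rz": 0},
])

```text
clock: 8.1
tcp_pos: [0.5197, -0.2359, 0.056]
orientation: [2.39, 2.033, 0.003]
contact_force: [1.2, -0.2, -1.0]
grip_width: 0.0231
gripper_force: 69.8
```

```bash
python3 ring.py
```

```text
296 15.645087242126465 [ 0.49193547 -0.01262008  0.008     ]
[ 0.51754432 -0.23552177  0.05556059]
```

Call:
send_rows([
  {"dx": 0, "dy": 0, "dz": -10, "rx": 0, "ry": 0, "rz": 0},
  {"dx": 0, "dy": 0, "dz": -20, "rx": 0, "ry": 0, "rz": 0},
  {"dx": 0, "dy": 0, "dz": -30, "rx": 0, "ry": 0, "rz": 0},
  {"dx": 0, "dy": 0, "dz": -36, "rx": 0, "ry": 0, "rz": 0},
  {"dx": 0, "dy": 0, "dz": -39, "rx": 0, "ry": 0, "rz": 0},
])

```text
clock: 8.57
tcp_pos: [0.5138, -0.2347, 0.0162]
orientation: [-2.392, -2.03, 0.001]
contact_force: [-14.0, 9.2, 50.4]
grip_width: 0.0228
gripper_force: 76.7
```

Call:
send_rows([
  {"dx": 0, "dy": 0, "dz": -0.5, "rx": 0, "ry": 0, "rz": 0},
  {"dx": 0, "dy": 0, "dz": -1, "rx": 0, "ry": 0, "rz": 0},
  {"dx": 0, "dy": 0, "dz": -1, "rx": 0, "ry": 0, "rz": 0},
])

```text
clock: 8.82
tcp_pos: [0.5137, -0.2347, 0.0163]
orientation: [-2.393, -2.03, -0.0]
contact_force: [-8.3, 5.3, 22.7]
grip_width: 0.0229
gripper_force: 73.1
```

Call:
send_rows([
  {"dx": 0, "dy": 0, "dz": 0.5, "rx": 0, "ry": 0, "rz": 0},
  {"dx": 0, "dy": 0, "dz": 0.8, "rx": 0, "ry": 0, "rz": 0},
  {"dx": 0, "dy": 0, "dz": 0.8, "rx": 0, "ry": 0, "rz": 0},
])

```text
clock: 9.07
tcp_pos: [0.5137, -0.2347, 0.0163]
orientation: [-2.393, -2.03, 0.001]
contact_force: [-5.7, 3.7, 11.5]
grip_width: 0.0227
gripper_force: 71.5
```

Call:
send_rows([
  {"dx": 0, "dy": 0, "dz": 0, "rx": 0, "ry": 0, "rz": 0},
  {"dx": 0, "dy": 0, "dz": 0, "rx": 0, "ry": 0, "rz": 0},
  {"dx": 0, "dy": 0, "dz": 0, "rx": 0, "ry": 0, "rz": 0},
  {"dx": 0, "dy": 0, "dz": 0, "rx": 0, "ry": 0, "rz": 0},
  {"dx": 0, "dy": 0, "dz": 0, "rx": 0, "ry": 0, "rz": 0},
], jaw=75)

```text
clock: 9.48
tcp_pos: [0.5153, -0.2354, 0.0159]
orientation: [-2.395, -2.033, 0.0]
contact_force: [-0.2, 0.2, -0.3]
grip_width: 0.0752
gripper_force: 0.0
```

Call:
send_rows([
  {"dx": 0, "dy": 0, "dz": 20, "rx": 0, "ry": 0, "rz": 0},
  {"dx": 0, "dy": 0, "dz": 50, "rx": 0, "ry": 0, "rz": 0},
  {"dx": 0, "dy": 0, "dz": 85, "rx": 0, "ry": 0, "rz": 0},
  {"dx": 0, "dy": 0, "dz": 120, "rx": 0, "ry": 0, "rz": 0},
  {"dx": 0, "dy": 0, "dz": 150, "rx": 0, "ry": 0, "rz": 0},
])

```text
clock: 9.9
tcp_pos: [0.5154, -0.2357, 0.1681]
orientation: [2.395, 2.032, 0.0]
contact_force: [1.0, -0.4, -0.6]
grip_width: 0.075
gripper_force: 0.0
```

Call:
send_rows([
  {"dx": 0, "dy": -35, "dz": 10, "rx": 0, "ry": 0, "rz": 0},
  {"dx": 0, "dy": -70, "dz": 20, "rx": 0, "ry": 0, "rz": 0},
  {"dx": 0, "dy": -105, "dz": 20, "rx": 0, "ry": 0, "rz": 0},
  {"dx": 0, "dy": -140, "dz": 20, "rx": 0, "ry": 0, "rz": 0},
  {"dx": 0, "dy": -140, "dz": 20, "rx": 0, "ry": 0, "rz": 0},
])

```text
clock: 10.32
tcp_pos: [0.5128, -0.3836, 0.1871]
orientation: [2.399, 2.02, -0.006]
contact_force: [-0.9, -0.9, -0.1]
grip_width: 0.075
gripper_force: 0.0
```

```bash
python3 ring.py
python3 - <<'E'
from h import *
a=r.grab_frame("side")["frame"]; g=r.grab_frame("top"); cv2.imwrite("pics/end.png",cv2.resize(np.hstack([a,g["frame"]]),(800,300)))
P=cloud(g)
m=(P[...,2]>.015)&(P[...,2]<.05)&(P[...,1]>-.33)&(P[...,1]<-.03)&(abs(P[...,0]-.53)<.07)
q=P[m]; q=q[q[:,1].argsort()]; print(q[::max(1,len(q)//12)].round(3))
E
```

```text
302 15.697549819946289 [ 0.4921562  -0.01279431  0.008     ]
[ 0.51350137 -0.38000859  0.18642659]
[[ 0.509 -0.311  0.032]
 [ 0.494 -0.294  0.035]
 [ 0.512 -0.281  0.038]
 [ 0.509 -0.268  0.035]
 [ 0.519 -0.254  0.036]
 [ 0.525 -0.241  0.032]
 [ 0.522 -0.228  0.036]
 [ 0.526 -0.214  0.035]
 [ 0.527 -0.201  0.033]
 [ 0.525 -0.175  0.03 ]
 [ 0.531 -0.131  0.03 ]
 [ 0.54  -0.087  0.03 ]
 [ 0.549 -0.042  0.022]]
```

View pics/end.png

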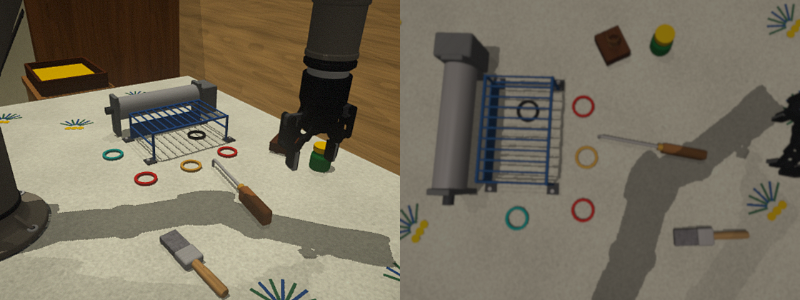

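The final view shows the brass ring at (586,157 in the top half-picture), clear of the guard. The rod lies flat at (650,147), the black ring is unmoved, and the gripper is away from everything.

Call:
send_rows([
  {"dx": 0, "dy": 0, "dz": 0, "rx": 0, "ry": 0, "rz": 0},
  {"dx": 0, "dy": 0, "dz": 0, "rx": 0, "ry": 0, "rz": 0},
  {"dx": 0, "dy": 0, "dz": 0, "rx": 0, "ry": 0, "rz": 0},
])

```text
clock: 10.72
tcp_pos: [0.5159, -0.3738, 0.186]
orientation: [-2.392, -2.035, -0.001]
contact_force: [-0.1, 0.2, 0.3]
grip_width: 0.075
gripper_force: 0.0
```

```bash
python3 -c "
from bench import r
print(r.hand_in())"
```

```text
the job is handed in; nothing more can be done
None
```

I handed the job in at 10.7 s: the brass ring is out, its nearest edge about 4.5 cm from the mouth, the hook is clear of it, the rod lies flat in front of the guard and is released, and the black ring is where it was; setting the rod down briefly pressed about 50 N through it, and no verdict came back.

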